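# Unstack the bench supplies into their nests

## Task

Take the two stacks apart and set each thing, upright and flat, into the well of its own nest: the black loupe in the black nest, the blue wire spool in the blue one, the clear round screw tin in the yellow one, the green terminal plug in the green one and the cream carton in the red one. Take things from the top of a stack first and never let any of them tip over; at the end all five stand in their nests, let go and at rest.

Things in the scene. Friction and masses are not known exactly. Their poses are not given: they have to be found in the camera images.
- tin: round lidded tin of clear, greyish plastic with a yellow label on its lid (mostly hidden by the spool at the start), diameter 62 mm, 28 mm high, 70 to 120 g, lowest of the three-high stack, standing on the bench. Origin at the centre of its underside, z up
- spool: spool of blue hook-up wire with white flanges (from straight above only the white upper flange shows), diameter 48 mm, 30 mm high, about 100 g, standing on end on the tin, roughly centred. Can be gripped across both flanges. Origin at the centre of its underside, z up
- loupe: black eye loupe, round, 34 mm at the foot, tapering to a narrower top, so best gripped low, 31 mm high, about 40 g, standing on the spool. Origin at the centre of its underside, z up
- carton: small cream carton with a dark green band along one side of its top (+x), 45 (x) x 62 (y) x 28 (z) mm, 48 to 84 g, lower of the two-high stack, standing on the bench. Origin at the centre of its underside, z up
- plug: green terminal plug with screws on top, 11 (x) x 30 (y) x 13 (z) mm, about 20 g, standing screws up on the cream part of the carton's top. Origin at the centre of its underside, z up
- yellow_nest: yellow nest for the tin: fixed flat plate 3 mm thick with a raised rim (4 mm wide, its top 7 mm above the bench) round a well with a grey floor; plate 90 x 90 mm, round well of 78 mm diameter. Origin at the centre of its underside, z up; the well is centred on it and its floor is at z = 3 mm
- blue_nest: blue nest for the spool: fixed flat plate 3 mm thick with a raised rim (4 mm wide, its top 7 mm above the bench) round a well with a grey floor; plate 76 x 76 mm, round well of 64 mm diameter. Origin at the centre of its underside, z up; the well is centred on it and its floor is at z = 3 mm
- black_nest: black nest for the loupe: fixed flat plate 3 mm thick with a raised rim (4 mm wide, its top 7 mm above the bench) round a well with a grey floor; plate 62 x 62 mm, round well of 50 mm diameter. Origin at the centre of its underside, z up; the well is centred on it and its floor is at z = 3 mm
- red_nest: red nest for the carton: fixed flat plate 3 mm thick with a raised rim (4 mm wide, its top 7 mm above the bench) round a well with a grey floor; plate 87 x 104 mm, rectangular well 61 (x) x 78 (y) mm. Origin at the centre of its underside, z up; the well is centred on it and its floor is at z = 3 mm
- green_nest: green nest for the plug: fixed flat plate 3 mm thick with a raised rim (4 mm wide, its top 7 mm above the bench) round a well with a grey floor; plate 53 x 72 mm, rectangular well 27 (x) x 46 (y) mm. Origin at the centre of its underside, z up; the well is centred on it and its floor is at z = 3 mm
Mind the look-alikes: they are no part of the job. Of the things like the loupe, leave any that is orange or purple; of the rest the smaller one is meant.

How it is judged:
By the outcome, as a careful person would: the job done as asked, in the order asked, and still so for the second after the job is handed in, with the robot touching nothing.
It also fails if it takes over 128 s, if anything falls off the work surface, if the arm or the gripper's body presses on something with over 40 N, if the wrist force passes 120 N, or if a joint passes its speed limit or range.

## Robot

A 6-joint arm with a two-finger parallel gripper is mounted at the origin on the work surface; the furniture and walls round the work are solid. World frame = base frame: x ahead of the robot, y to its left, z up, the work surface at z = 0. Lengths are in mm, angles in rad, forces in N, time in s.
With the tool pointing down it reaches from about 300 to 775 mm from the base axis. Payload 14.6 kg.
Tool frame: the origin (TCP) lies at the centre of the arm's flange, where the gripper is bolted on; the fingertips stand 199 mm ahead of it and the grasp point (between the pads) lies 180 mm ahead of it; z points along the fingers, y is the line along which they close (so a half turn about z gives the same grasp; the last joint's range is limited). The gripper opens to 94 mm and grips with 3 to 60 N. Pads are 16 mm wide; open, the fingers measure 119 mm over their backs; the gripper's body (75 mm by 177 mm) begins 78 mm behind the grasp point.
Start: joints at [-1.181, 0.3, 1.521, -0, 1.321, -0.067], TCP at [242.586, -493.602, 404.646] pointing down, gripper open.
Joint ranges: [-3.03, 3.03], [-0.79, 2.21], [0.23, 2.52], [-1.04, 4.18], [0, 3.07], [-2.55, 2.55]. Speed limits (rad/s): [2.22, 2.22, 2.57, 3.14, 3.14, 3.14].

## Interface

Orientations are given as [roll, pitch, yaw] about the fixed x, y, z axes, in that order (R = Rz(yaw) Ry(pitch) Rx(roll)).
In Python, from cell import manip, optics, workorder gives the robot as it stands.
- The arm moves only by the tool step_arm, never from a script. Its argument "increments" is a list that holds one entry, the list of rows, each a list of 7 numbers: the turn, a rotation vector about the tool's x, y, z as a fraction of full scale, then the shift along the tool's x, y, z as a fraction of full scale, then the closure, from -1 (fully open) to 1 (shut). In form: [[[wx, wy, wz, tx, ty, tz, fingers], ...]]. A call has 1 to 5 rows; each row shifts and turns the commanded pose from where the row before left it, along the tool's axes as they then stand; what a row does not reach is not made up. Full scale, the value 1, is 40 mm for a shift and 45 degrees for a turn. A row lasts 1/10 s, in which the tool goes at most 50 mm and 8.59 degrees, less where a joint would pass 70% of its speed; a pose out of reach is approached as far as the arm can. A call with a number of a shift or a turn outside -1 to 1 is refused whole. A call with a gripper value outside its range is refused whole. The fingers move at their own pace and stop on an object; "newtons" is the grip in N (left out, the last holds). Time passes only in rows, so rows that do not move let the fingers close. It gives the time, the measured TCP pose, the force, the opening and the grip force at its end, in the units of the state.
- manip.read_state(): the state, without advancing time (a new reading comes with each control period).
- optics.camera(name): name is "scene" or "top" or "wrist"; returns a dict with "frame" (384x512x3 uint8, red, green, blue), "range_z" (384x512 float32, mm along the optical axis (not along the pixel's ray), 0 where there is no reading), "mtx" (3x3 intrinsics, pixels), "cam_to_world" (4x4, takes a point from camera to world coordinates). Camera axes: x right, y down, z forward; pixel columns grow to the right and rows downward; lengths in mm; the calibration is good to about 2 mm. A picture is of the moment at which its call begins.
- workorder.sign_off(): hands the job in; it is judged then, once.
The state is a dict: "clock": time; "joints": joint angles; "qd": joint speeds; "effort": joint torques, N m; "eef_pos": TCP position; "eef_rot": TCP orientation; "wrist_force": force on the tool from outside, world axes, zero at the start; "moment": the same for the moment, N m; "finger_gap": finger opening in mm; "finger_force": force on a finger pad.
Only numpy, scipy, OpenCV 4.12 (cv2) and the standard library are available. Lean on these libraries where they do the work, as an engineer would, in place of code of your own. Each camera call takes 0.05 s, during which the arm holds its last target. There are 200 camera calls.

## Working session

There is one attempt and no reset: what is moved stays moved. The work goes in short steps, Python scripts to look and compute and a tool call to move; the robot and the scene stay as the last step left them, time stands still between calls to the robot, and variables do not carry over. Pictures are saved under pics/ and viewed, at most 14 in all, crops included, and the job is handed in when it is done.

Besides the shell and the picture viewer there is one more tool, called as a command line: name --argument value ..., lists and objects as JSON in quotes. step_arm: Moves the arm, as the interface text tells. Its arguments: {"type":"object","properties":{"increments":{"type":"array","items":{"type":"array","items":{"type":"array","items":{"type":"number"}}}},"newtons":{"type":"number"}},"required":["increments"]}

```bash
mkdir -p pics; ls; python3 - <<'E'
from cell import manip, optics
import cv2,numpy as np
s=manip.read_state();print({k:np.round(v,3).tolist() for k,v in s.items()})
for n in("top","scene"):
    c=optics.camera(n);cv2.imwrite(f"pics/{n}0.png",c["frame"][:,:,::-1]);np.savez(f"{n}0.npz",**c)
    print(n,c["mtx"].tolist(),np.round(c["cam_to_world"],3).tolist())
E
```

```text
pics
{'clock': 0.0, 'joints': [-1.181, 0.3, 1.522, -0.0, 1.321, -0.067], 'qd': [-0.0, -0.001, 0.0, -0.0, -0.0, -0.002], 'effort': [0.001, -53.181, -35.274, 0.071, 0.024, -0.0], 'eef_pos': [242.577, -493.575, 404.091], 'eef_rot': [-3.14, -0.0, 0.457], 'wrist_force': [0.086, -0.487, 0.259], 'moment': [-0.073, -0.009, 0.009], 'finger_force': 0.0, 'finger_gap': 93.852}
top [[449.4283825860001, 0.0, 252.6305839426419], [0.0, 449.4283825860001, 190.4708115458463], [0.0, 0.0, 1.0]] [[0.006, -0.98, 0.197, 196.339], [-1.0, -0.007, -0.005, 2.033], [0.006, -0.197, -0.98, 1305.36], [0.0, 0.0, 0.0, 1.0]]
scene [[451.5713072472762, 0.0, 256.4151249623327], [0.0, 451.5713072472762, 186.08796420467618], [0.0, 0.0, 1.0]] [[0.06, 0.679, -0.732, 1339.21], [0.998, -0.037, 0.047, -62.751], [0.005, -0.733, -0.68, 924.238], [0.0, 0.0, 0.0, 1.0]]
```

View pics/top0.png

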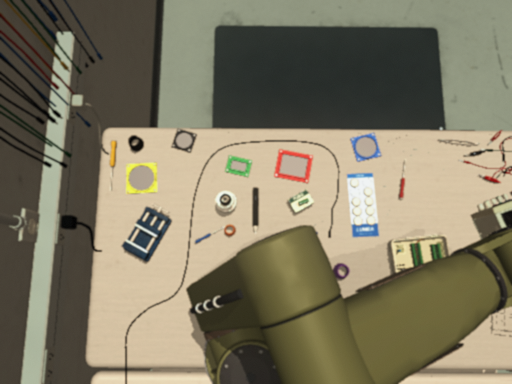

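View pics/scene0.png

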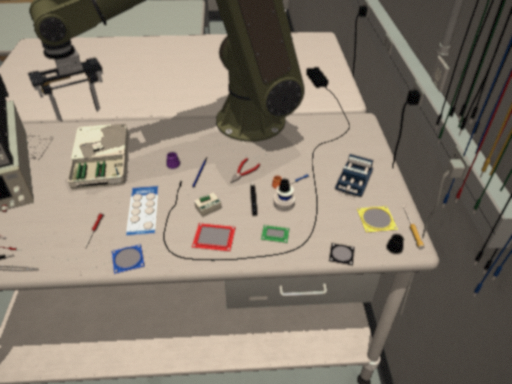

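The top view shows the loupe/spool/tin stack at about (226,202) and the carton with the plug at (301,202). The nests are yellow (142,178), black (184,140), green (238,166), red (294,166) and blue (366,147). A larger black decoy loupe is at (136,143).

```bash
cat > h.py <<'E'
import numpy as np,cv2
def ray(c,uv,z):
    uv=np.atleast_2d(np.array(uv,float));K=c["mtx"];T=c["cam_to_world"]
    d=np.c_[(uv[:,0]-K[0,2])/K[0,0],(uv[:,1]-K[1,2])/K[1,1],np.ones(len(uv))]@T[:3,:3].T
    return (T[:3,3]+d*((z-T[2,3])/d[:,2])[:,None])[:,:2]
def proj(c,p):
    T=np.linalg.inv(c["cam_to_world"]);q=T[:3,:3]@np.array(p,float)+T[:3,3];q=c["mtx"]@q;return q[:2]/q[2]
def world(c):
    "xyz map from range"
    K=c["mtx"];T=c["cam_to_world"];v,u=np.mgrid[:384,:512];Z=c["range_z"]
    P=np.stack([(u-K[0,2])/K[0,0]*Z,(v-K[1,2])/K[1,1]*Z,Z],-1)
    return P@T[:3,:3].T+T[:3,3]
def blobs(m,amin=30):
    cs,_=cv2.findContours(m.astype(np.uint8),cv2.RETR_EXTERNAL,cv2.CHAIN_APPROX_NONE)
    return sorted([k for k in cs if cv2.contourArea(k)>amin],key=cv2.contourArea,reverse=True)
def rect(c,k,z):
    "min-area rect of contour in world at height z: centre, dims, angle(deg) of first dim"
    w=ray(c,k[:,0],z).astype(np.float32);return cv2.minAreaRect(w)
def hsv(c): return cv2.cvtColor(c["frame"],cv2.COLOR_RGB2HSV)
R={"yellow":(22,35),"blue":(105,125),"green":(45,85),"red":None}
def cmask(c,n,s=90,v=60):
    h=hsv(c);H=h[...,0];ok=(h[...,1]>s)&(h[...,2]>v)
    return ok&(((H<8)|(H>172)) if n=="red" else (H>=R[n][0])&(H<=R[n][1]))
E
python3 - <<'E'
from h import *
for cam in("top","scene"):
  c=dict(np.load(cam+"0.npz"));W=world(c)
  for n in R:
    for k in blobs(cmask(c,n))[:3]:
        r=rect(c,k,7);u=k[:,0].mean(0);print(cam,n,u.round(),np.round(r[0],1),np.round(r[1],1),round(r[2],1))
c=dict(np.load("top0.npz"));W=world(c)
h=hsv(c)
for n,(u,v) in dict(black=(184,140),st=(226,202),ct=(301,202)).items():
    s=(slice(v-16,v+17),slice(u-16,u+17));w=W[s].reshape(-1,3)
    if n=="black":
        m=np.zeros((384,512),bool);m[s]=h[s][...,2]<90
        for k in blobs(m)[:2]:
            r=rect(c,k,7);print(n,r)
    else:
        for lo,hi in((15,33),(33,48),(48,70),(75,110)):
            q=w[(w[:,2]>lo)&(w[:,2]<hi)];print(n,lo,len(q),np.median(q,0) if len(q) else '', (q.min(0),q.max(0)) if len(q) else '')
E
```

```text
top yellow [387. 320.] [  79.6 -391.3] [281.8 660.6] 26.4
top yellow [278. 274.] [204.5 -75.1] [231.9 305.5] 24.0
top yellow [231. 349.] [10.3 55.8] [105.8 169.2] 36.3
top blue [365. 230.] [ 343.6 -329.8] [33.8 71.8] 3.1
top blue [365. 147.] [ 594.3 -342.2] [72.  72.5] 13.5
top green [238. 166.] [532.5  39.4] [68.9 50.9] 77.5
top green [436. 251.] [ 283.7 -532.8] [39.3 23.5] 5.3
top green [414. 255.] [ 273.5 -470.4] [60.5 11.9] 6.0
top red [293. 166.] [ 534.  -124.6] [103.5  87.1] 78.8
top red [402. 188.] [ 469.7 -444.5] [ 9.9 58.7] 79.8
top red [492. 179.] [ 497.4 -714. ] [45.7 12.9] 71.0
scene yellow [376. 219.] [502.  325.6] [91.9 91.1] 2.9
scene blue [127. 260.] [ 603.8 -342.8] [71.5 72.2] 13.7
scene blue [144. 190.] [ 352.6 -330.4] [27.7 70.1] 0.5
scene green [275. 233.] [541.5  39. ] [66.4 46.6] 77.3
scene red [214. 237.] [ 542.6 -124.8] [104.8  89.8] 79.4
scene red [246. 168.] [264.6 -27.5] [61.3 75.1] 51.1
scene red [495. 112.] [-24.3 913.5] [  9.3 625.3] 54.6
st 15 136 [407.03181737  65.35698112  27.01030881] (array([390.72023265,  43.80520874,  16.21469624]), array([451.17425057, 104.78943189,  32.79350242]))
st 33 6 [400.31113565  67.6781351   33.46334258] (array([397.40739557,  51.95502891,  33.34594019]), array([403.2373703 ,  86.308305  ,  34.26870709]))
st 48 170 [421.93940376  76.78531322  57.51238093] (array([398.77725504,  54.05918096,  52.1370667 ]), array([445.73782001,  99.37790728,  69.47515002]))
st 75 41 [417.73933481  75.19456196  81.21316962] (array([406.66895739,  59.01847341,  75.1477698 ]), array([431.86668845,  87.00845503,  91.58809307]))
ct 15 304 [ 425.08967756 -138.56020871   27.18868504] (array([ 391.20302915, -178.82855785,   15.10264083]), array([ 459.24562728, -106.11711029,   32.86968237]))
ct 33 40 [ 421.31351357 -150.9172756    38.42561182] (array([ 411.70381642, -163.75300373,   33.24512049]), array([ 445.783795  , -134.38966063,   44.62848903]))
ct 48 0  
ct 75 0
```

step_arm --increments '[[[0,0,0.19,0,0,0,-1],[0,0,0.19,0,0,0,-1],[0,0,0.19,0,0,0,-1],[0,0,0.012,0,0,0,-1]]]'

```text
clock: 0.5
eef_pos: [242.6, -493.6, 404.3]
eef_rot: [-3.141, 0.0, -0.003]
wrist_force: [0.8, 0.8, 0.4]
finger_gap: 94.2
finger_force: 0.0
```

step_arm --increments '[[[0,0,0,0.37,-0.96,0,-1],[0,0,0,0.37,-0.96,0,-1],[0,0,0,0.37,-0.96,0,-1],[0,0,0,0.37,-0.96,0,-1],[0,0,0,0.37,-0.96,0,-1]]]'

```text
clock: 1.0
eef_pos: [316.8, -300.0, 404.6]
eef_rot: [-3.142, -0.0, 0.004]
wrist_force: [1.0, -0.0, 0.1]
finger_gap: 94.1
finger_force: 0.0
```

step_arm --increments '[[[0,0,0,0.37,-0.96,0,-1],[0,0,0,0.37,-0.96,0,-1],[0,0,0,0.37,-0.96,0,-1],[0,0,0,0.37,-0.96,0,-1],[0,0,0,0.37,-0.96,0,-1]]]'

```text
clock: 1.5
eef_pos: [390.9, -108.0, 404.7]
eef_rot: [3.141, -0.0, 0.004]
wrist_force: [1.4, -0.6, 0.0]
finger_gap: 94.1
finger_force: 0.0
```

step_arm --increments '[[[0,0,0,0.37,-0.96,0,-1],[0,0,0,0.37,-0.96,0,-1],[0,0,0,0,0,0,-1]]]'

```text
clock: 1.8
eef_pos: [421.1, -29.6, 404.5]
eef_rot: [-3.141, 0.0, 0.009]
wrist_force: [-0.3, -0.5, 0.5]
finger_gap: 94.0
finger_force: 0.0
```

```bash
python3 - <<'E'
from cell import manip, optics
from h import *
s=manip.read_state();print(np.round(s["eef_pos"],1),np.round(s["eef_rot"],3),s["clock"])
c=optics.camera("wrist");np.savez("w1.npz",**c);cv2.imwrite("pics/w1.png",c["frame"][:,:,::-1])
print(np.round(c["cam_to_world"],3).tolist(),c["mtx"][0])
E
```

```text
[421.1 -29.6 404.5] [-3.141  0.     0.009] 1.8
[[0.008, -0.958, -0.288, 505.453], [-1.0, -0.008, -0.002, -29.552], [-0.0, 0.288, -0.958, 385.046], [0.0, 0.0, 0.0, 1.0]] [296.11821062   0.         261.80780502]
```

View pics/w1.png

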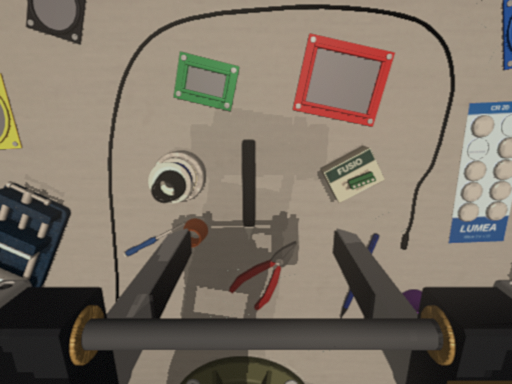

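The wrist view shows the loupe and spool at about (175,180), the carton and plug at (352,177), the green nest at (207,82) and the red nest at (344,80). A black bar lies at (249,183), clear of the stacks.

```bash
cat >> h.py <<'E'
def report(c,win=None):
    W=world(c);h=hsv(c);out={}
    for n in("green","red","blue","yellow"):
        for k in blobs(cmask(c,n),400)[:1]:
            r=rect(c,k,7);print(n,k.min((0,1)),k.max((0,1)),np.round(r[0],1),np.round(r[1],1),round(r[2],1))
    return W,h
E
python3 - <<'E'
from h import *
c=dict(np.load("w1.npz"));W,h=report(c)
def win(u0,u1,v0,v1):
    m=np.zeros((384,512),bool);m[v0:v1,u0:u1]=1;return m
z=W[...,2]
print("bench z",np.median(z[130:150,270:300]))
m=win(310,392,135,210)&(z>20)
k=blobs(m)[0];r=rect(c,k,28);print("carton",r)
m2=win(310,392,135,210)&cmask(c,"green",80,40)
for k in blobs(m2,15):r=rect(c,k,41);print("green",k[:,0].mean(0),r)
s=win(135,215,140,212)
for lo,hi in((20,33),(54,62),(84,96)):
    m=s&(z>lo)&(z<hi);b=blobs(m,10)
    for k in b[:2]:
        w=ray(c,k[:,0],(lo+hi)/2).astype(np.float32);print(lo,m.sum(),cv2.minEnclosingCircle(w),np.median(z[m]))
for n,(u,v) in dict(bartop=(249,142),barbot=(249,222),ring=(195,233),drv=(185,229),cableL=(113,180)).items():print(n,ray(c,(u,v),0))
b=cv2.resize(c["frame"][120:220,130:400],None,fx=2.9,fy=2.9,interpolation=3);cv2.imwrite("pics/w1c.png",b[:,:,::-1])
E
```

```text
green [174  52] [238 110] [535.6  37.9] [69.6 51.2] 77.2
red [292  33] [394 126] [ 537.1 -124.7] [103.3  86.4] 79.1
blue [450 216] [507 242] [ 349.  -328.3] [35.7 74.5] 3.0
yellow [ 0 73] [ 21 149] [495.4 279.3] [25.8 92.4] 76.2
bench z 0.5214982510443917
carton ((428.1245422363281, -142.61898803710938), (48.18233108520508, 63.578033447265625), 30.101816177368164)
green [360.75806452 179.48387097] ((425.13427734375, -148.18975830078125), (10.291263580322266, 28.682897567749023), 21.180456161499023)
20 816 ((424.8168640136719, 73.09070587158203), 31.51337242126465) 28.51623020118177
54 695 ((424.56402587890625, 75.410400390625), 24.316591262817383) 58.737956677792624
54 695 ((418.31903076171875, 78.63484954833984), 9.478517532348633) 58.737956677792624
84 198 ((423.7906188964844, 71.86920928955078), 13.530767440795898) 88.45598572381186
bartop [[464.28268774 -13.28121486]]
barbot [[354.19448037 -12.80818244]]
ring [[336.97613801  63.31502126]]
drv [[342.9384534   76.99604382]]
cableL [[412.68553479 168.37398243]]
```

View pics/w1c.png

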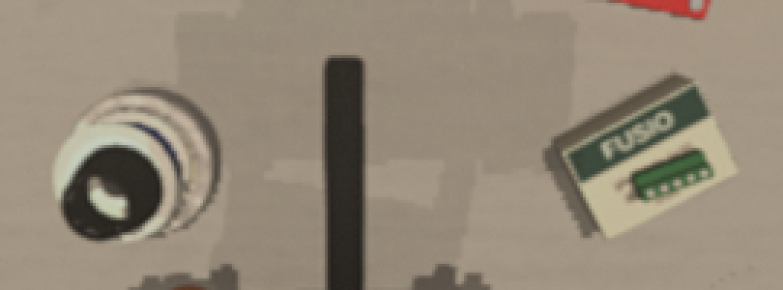

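The crop confirms it: the loupe stands on the white spool flange, left of centre. The carton's x axis is at about +30° and the plug lies on its cream half.

step_arm --increments '[[[0,0,0,0.065,-0.85,0,-1],[0,0,0,0,-0.85,0,-1],[0,0,0,0,-0.85,0,-1],[0,0,0,0,0,0.8,-1],[0,0,0,0,0,0.8,-1]]]'

```text
clock: 2.35
eef_pos: [422.8, 68.9, 340.2]
eef_rot: [3.142, -0.002, 0.003]
wrist_force: [0.5, -0.2, -0.8]
finger_gap: 93.8
finger_force: 0.0
```

step_arm --increments '[[[0,0,0,0,0,0.8,-1],[0,0,0,0,0,0.5,-1],[0,0,0,0,0,0,-1],[0,0,0,0,0,0,-1]]]'

```text
clock: 2.75
eef_pos: [423.2, 68.5, 289.3]
eef_rot: [3.142, -0.0, 0.0]
wrist_force: [0.2, 0.5, 0.2]
finger_gap: 93.6
finger_force: 0.0
```

```bash
python3 - <<'E'
from cell import manip, optics
from h import *
s=manip.read_state();print(np.round(s["eef_pos"],1),np.round(s["eef_rot"],3),s["clock"])
c=optics.camera("wrist");np.savez("w2.npz",**c);cv2.imwrite("pics/w2.png",c["frame"][:,:,::-1])
W,h=report(c);z=W[...,2]
for lo,hi in((20,33),(54,62),(84,96)):
    m=(z>lo)&(z<hi)&(np.hypot(W[...,0]-424,W[...,1]-74)<45);b=blobs(m,10)
    for k in b[:2]:
        w=ray(c,k[:,0],(lo+hi)/2).astype(np.float32);print(lo,m.sum(),cv2.minEnclosingCircle(w),np.median(z[m]))
E
```

```text
[423.2  68.5 289.3] [ 3.142 -0.     0.   ] 2.75
green [249  29] [345 114] [535.6  39.4] [69.9 51.4] 77.2
red [417   0] [511 131] [ 538.6 -114.2] [86.2 86. ] 79.2
yellow [ 0 63] [ 30 171] [495.3 279.8] [26.1 92.3] 75.7
20 1425 ((424.7000732421875, 73.8097152709961), 31.533327102661133) 28.610087708725757
54 1499 ((424.30511474609375, 75.45218658447266), 24.267732620239258) 58.7943378821775
54 1499 ((415.76812744140625, 73.80412292480469), 10.069242477416992) 58.7943378821775
84 529 ((424.3619384765625, 73.20921325683594), 13.66589641571045) 88.79370188950634
84 529 ((423.42108154296875, 116.70045471191406), 9.438421249389648) 88.79370188950634
```

View pics/w2.png

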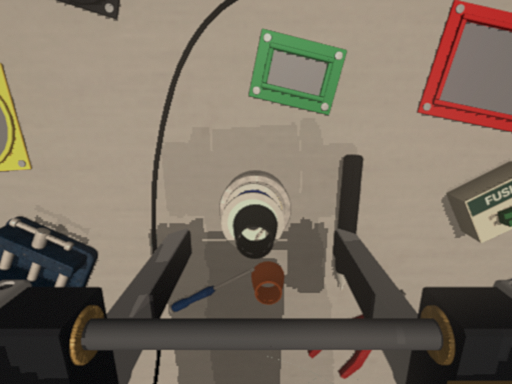

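The loupe, at (256,228), sits between the fingers, about 4.5 mm to the left of centre. An orange loupe at (267,280) is behind and clear.

step_arm --increments '[[[0,0,0,0.03,-0.115,0,-1],[0,0,0,0,0,0.35,-1],[0,0,0,0,0,0.28,-1],[0,0,0,0,0,0,-1],[0,0,0,0,0,0,-1]]]'

```text
clock: 3.3
eef_pos: [424.3, 73.8, 263.7]
eef_rot: [3.142, 0.0, -0.0]
wrist_force: [0.3, -0.6, -0.3]
finger_gap: 93.9
finger_force: 0.0
```

step_arm --increments '[[[0,0,0,0,0,0,1],[0,0,0,0,0,0,1],[0,0,0,0,0,0,1],[0,0,0,0,0,0,1],[0,0,0,0,0,0,1]]]' --newtons 12

```text
clock: 3.8
eef_pos: [424.2, 73.7, 263.5]
eef_rot: [-3.142, -0.0, -0.0]
wrist_force: [-0.6, 0.5, 1.1]
finger_gap: 57.4
finger_force: 0.0
```

step_arm --increments '[[[0,0,0,0,0,0,1],[0,0,0,0,0,0,1],[0,0,0,0,0,0,1],[0,0,0,0,0,0,1],[0,0,0,0,0,0,1]]]'

```text
clock: 4.3
eef_pos: [424.2, 73.7, 263.4]
eef_rot: [3.142, 0.0, -0.0]
wrist_force: [0.1, 0.3, 0.3]
finger_gap: 31.3
finger_force: 11.9
```

step_arm --increments '[[[0,0,0,0,0,-0.2,1],[0,0,0,0,0,-0.75,1],[0,0,0,0,0,-0.75,1],[0,0,0,0,0,-0.75,1],[0,0,0,0,0,0,1]]]'

```text
clock: 4.8
eef_pos: [424.5, 73.8, 365.4]
eef_rot: [-3.141, -0.006, -0.0]
wrist_force: [0.3, 0.0, -0.8]
finger_gap: 31.3
finger_force: 11.8
```

step_arm --increments '[[[0,0,0,0.4,-0.7,0,1],[0,0,0,0.5,-0.75,0,1],[0,0,0,0.5,-0.75,0,1],[0,0,0,0.5,-0.7,0,1],[0,0,0,0,0,0,1]]]'

```text
clock: 5.3
eef_pos: [501.2, 192.1, 360.4]
eef_rot: [-3.142, 0.001, 0.002]
wrist_force: [-0.9, 0.2, 0.3]
finger_gap: 31.2
finger_force: 11.8
```

```bash
python3 - <<'E'
from cell import manip, optics
from h import *
s=manip.read_state();print(np.round(s["eef_pos"],1),s["finger_gap"],s["finger_force"])
c=optics.camera("wrist");np.savez("w3.npz",**c);cv2.imwrite("pics/w3.png",c["frame"][:,:,::-1])
W,h=report(c)
m=(h[...,2]<75)&(np.hypot(W[...,0]-600,W[...,1]-200)<70)&(W[...,2]<15)
for k in blobs(m,200)[:3]:
    print("black",k.min((0,1)),k.max((0,1)),rect(c,k,7))
E
```

```text
[501.2 192.1 360.4] 31.190846007081323 11.84852339385543
green [359 125] [432 181] [536.6  41. ] [69.8 51.1] 77.2
red [482 110] [511 186] [538.  -72.4] [87.3 32.6] 13.7
yellow [102 147] [190 224] [498.  324.9] [89.3 89.5] 3.4
black [216  48] [278 116] ((613.5795288085938, 204.46240234375), (59.134220123291016, 59.37954330444336), 73.43121337890625)
```

View pics/w3.png

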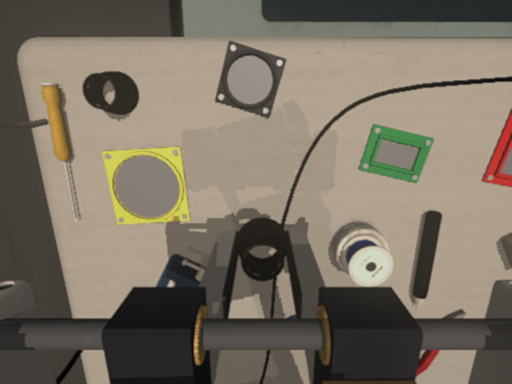

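The loupe is held at (263,248). The black nest is at (250,79), the yellow nest at (146,185), and the bigger decoy loupe at (112,92) is clear of the path.

step_arm --increments '[[[0,0,0,0.5,-0.08,0,1],[0,0,0,0.8,-0.08,0,1],[0,0,0,0.8,-0.08,0,1],[0,0,0,0.7,-0.08,0,1],[0,0,0,0,0,0,1]]]'

```text
clock: 5.85
eef_pos: [613.8, 201.5, 360.3]
eef_rot: [3.141, 0.001, -0.002]
wrist_force: [-1.0, -1.1, -1.0]
finger_gap: 31.1
finger_force: 11.8
```

step_arm --increments '[[[0,0,0,0,0,0.5,1],[0,0,0,0,0,0.8,1],[0,0,0,0,0,0.9,1],[0,0,0,0,0,0.9,1],[0,0,0,0,0,0.4,1]]]'

```text
clock: 6.35
eef_pos: [610.9, 201.7, 218.3]
eef_rot: [3.14, 0.005, -0.001]
wrist_force: [-0.7, 0.1, 0.1]
finger_gap: 31.4
finger_force: 11.8
```

step_arm --increments '[[[0,0,0,0,0,0,1],[0,0,0,0,0,0,1]]]'

```text
clock: 6.55
eef_pos: [612.4, 202.4, 223.1]
eef_rot: [-3.141, -0.002, -0.0]
wrist_force: [1.1, 0.3, 1.4]
finger_gap: 31.3
finger_force: 11.8
```

step_arm --increments '[[[0,0,0,0.025,-0.05,0.1,1],[0,0,0,0,0,0.15,1],[0,0,0,0,0,0.07,1],[0,0,0,0,0,0,1]]]'

```text
clock: 6.95
eef_pos: [613.2, 204.5, 208.6]
eef_rot: [-3.142, -0.0, -0.0]
wrist_force: [0.2, 1.0, 0.4]
finger_gap: 31.2
finger_force: 11.8
```

step_arm --increments '[[[0,0,0,0,0,0.03,1],[0,0,0,0,0,0,1],[0,0,0,0,0,0,1]]]'

```text
clock: 7.25
eef_pos: [613.3, 204.5, 208.3]
eef_rot: [-3.141, -0.001, -0.0]
wrist_force: [-2.0, -0.5, 5.4]
finger_gap: 31.3
finger_force: 12.3
```

Contact (5 N). Open partly, then fully, and rise.

step_arm --increments '[[[0,0,0,0,0,0,-1],[0,0,0,0,0,0,-1],[0,0,0,0,0,0,-1],[0,0,0,0,0,0,-1],[0,0,0,0,0,0,-1]]]'

```text
clock: 7.75
eef_pos: [613.2, 204.5, 207.4]
eef_rot: [3.142, 0.0, -0.0]
wrist_force: [-0.1, -0.7, 0.5]
finger_gap: 68.3
finger_force: 0.0
```

step_arm --increments '[[[0,0,0,0,0,-0.5,-1],[0,0,0,0,0,-0.9,-1],[0,0,0,0,0,-0.9,-1],[0,0,0,0,0,-0.9,-1],[0,0,0,0,0,0,-1]]]'

```text
clock: 8.25
eef_pos: [613.6, 204.6, 341.1]
eef_rot: [-3.139, -0.008, -0.0]
wrist_force: [-0.3, 1.1, -0.5]
finger_gap: 93.7
finger_force: 0.0
```

step_arm --increments '[[[0,0,0,-0.8,0.4,0,-1],[0,0,0,-0.9,0.7,0,-1],[0,0,0,-0.9,0.7,0,-1],[0,0,0,-0.9,0.7,0,-1],[0,0,0,0,0,0,-1]]]'

```text
clock: 8.75
eef_pos: [470.0, 102.6, 334.5]
eef_rot: [3.141, 0.003, -0.002]
wrist_force: [-0.1, 0.2, 0.7]
finger_gap: 93.6
finger_force: 0.0
```

```bash
cat >> h.py <<'E'
def circ(c,W,x,y,R,lo,hi):
    m=(W[...,2]>lo)&(W[...,2]<hi)&(np.hypot(W[...,0]-x,W[...,1]-y)<R)
    for k in blobs(m,10)[:1]:
        w=ray(c,k[:,0],np.median(W[...,2][m])).astype(np.float32);print("circ",lo,m.sum(),cv2.minEnclosingCircle(w),np.median(W[...,2][m]))
def look(name):
    from cell import manip,optics
    s=manip.read_state();print(np.round(s["eef_pos"],1),np.round(s["eef_rot"],3),round(s["clock"],2),round(s["finger_gap"],1))
    c=optics.camera("wrist");np.savez(name+".npz",**c);cv2.imwrite(f"pics/{name}.png",c["frame"][:,:,::-1]);return c
E
python3 - <<'E'
from h import *
c=look("w4");W,h=report(c);circ(c,W,424,74,45,20,33);circ(c,W,424,74,45,52,64);circ(c,W,613,204,30,28,42)
E
```

```text
[470.  102.6 334.5] [ 3.141e+00  3.000e-03 -2.000e-03] 8.75 93.6
green [284  93] [363 157] [536.4  40. ] [69.9 51.1] 77.2
red [421  69] [511 173] [ 538.1 -121.1] [100.8  86.1] 79.1
yellow [  0 118] [101 206] [497.8 324.4] [89.3 90.8] 3.4
circ 20 1067 ((426.1921081542969, 74.62276458740234), 31.621612548828125) 28.608094333724807
circ 52 1830 ((424.6205749511719, 75.74931335449219), 24.368146896362305) 58.810318066889906
circ 28 360 ((612.004638671875, 202.91494750976562), 13.923531532287598) 32.9974375724625
```

View pics/w4.png

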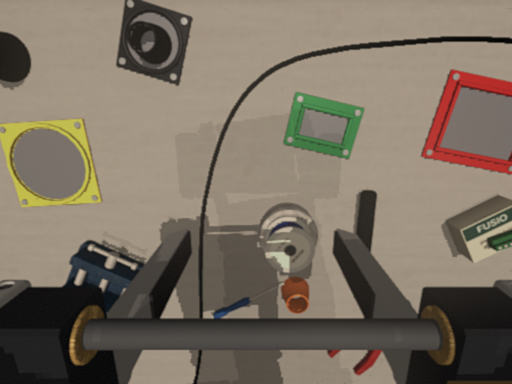

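The loupe stands in the black nest at (153,42). The bare spool is at (290,243).

step_arm --increments '[[[0,0,0,-0.4,0.2,0,-1],[0,0,0,-0.4,0.25,0,-1],[0,0,0,-0.34,0.23,0.4,-1],[0,0,0,0,0,0.8,-1],[0,0,0,0,0,0.6,-1]]]'

```text
clock: 9.3
eef_pos: [427.9, 77.6, 262.2]
eef_rot: [-3.141, -0.0, -0.0]
wrist_force: [0.0, 0.4, 0.2]
finger_gap: 94.0
finger_force: 0.0
```

step_arm --increments '[[[0,0,0,0,0,0,-1],[0,0,0,0,0,0,-1],[0,0,0,0,0,0,-1]]]'

```text
clock: 9.6
eef_pos: [428.2, 77.6, 264.6]
eef_rot: [-3.141, -0.002, -0.0]
wrist_force: [-0.6, 0.8, 0.1]
finger_gap: 94.0
finger_force: 0.0
```

step_arm --increments '[[[0,0,0,-0.09,0.05,0.2,-1],[0,0,0,0,0,0.35,-1],[0,0,0,0,0,0.2,-1],[0,0,0,0,0,0,-1],[0,0,0,0,0,0,-1]]]'

```text
clock: 10.1
eef_pos: [424.1, 75.3, 233.7]
eef_rot: [-3.142, -0.0, -0.0]
wrist_force: [-0.1, -0.1, 0.3]
finger_gap: 94.2
finger_force: 0.0
```

step_arm --increments '[[[0,0,0,0,0,0,1],[0,0,0,0,0,0,1],[0,0,0,0,0,0,1],[0,0,0,0,0,0,1],[0,0,0,0,0,0,1]]]' --newtons 12

```text
clock: 10.6
eef_pos: [424.0, 75.3, 233.5]
eef_rot: [-3.142, -0.0, -0.0]
wrist_force: [0.3, 0.2, -0.1]
finger_gap: 57.3
finger_force: 0.0
```

step_arm --increments '[[[0,0,0,0,0,0,1],[0,0,0,0,0,0,1],[0,0,0,0,0,0,1]]]'

```text
clock: 10.9
eef_pos: [424.0, 75.3, 233.5]
eef_rot: [-3.142, -0.0, -0.0]
wrist_force: [-0.4, 0.1, 0.7]
finger_gap: 47.2
finger_force: 12.0
```

step_arm --increments '[[[0,0,0,0,0,-0.2,1],[0,0,0,0,0,-0.7,1],[0,0,0,0,0,-0.8,1],[0,0,0,0,0,-0.8,1],[0,0,0,0,0,-0.3,1]]]'

```text
clock: 11.4
eef_pos: [424.1, 75.4, 348.5]
eef_rot: [-3.141, -0.004, -0.0]
wrist_force: [0.5, -0.3, -0.6]
finger_gap: 47.5
finger_force: 12.0
```

step_arm --increments '[[[0,0,0,0.1,0.5,0,1],[0,0,0,0.17,0.9,0,1],[0,0,0,0.17,0.95,0,1],[0,0,0,0.17,0.95,0,1],[0,0,0,0.17,0.95,0,1]]]'

```text
clock: 11.9
eef_pos: [455.0, -96.2, 344.9]
eef_rot: [-3.141, 0.001, -0.0]
wrist_force: [-0.2, -1.2, -0.3]
finger_gap: 47.3
finger_force: 12.0
```

step_arm --increments '[[[0,0,0,0.17,0.95,0,1],[0,0,0,0.17,0.95,0,1],[0,0,0,0.17,0.95,0,1],[0,0,0,0.17,0.95,0,1],[0,0,0,0.17,0.95,0,1]]]'

```text
clock: 12.4
eef_pos: [489.0, -286.3, 344.7]
eef_rot: [-3.141, 0.001, -0.0]
wrist_force: [0.7, 1.6, -1.4]
finger_gap: 47.7
finger_force: 12.0
```

step_arm --increments '[[[0,0,0,0.17,0.7,0,1],[0,0,0,0.1,0.3,0,1],[0,0,0,0,0,0,1],[0,0,0,0,0,0,1]]]'

```text
clock: 12.8
eef_pos: [499.7, -324.2, 344.7]
eef_rot: [-3.141, 0.001, -0.0]
wrist_force: [-1.1, 0.5, -0.4]
finger_gap: 47.4
finger_force: 12.0
```

```bash
python3 - <<'E'
from h import *
c=look("w5");W,h=report(c)
for k in blobs(cmask(c,"blue"),200)[:4]:print(k.mean((0,1)),rect(c,k,7))
E
```

```text
[ 499.7 -324.2  344.7] [-3.141e+00  1.000e-03 -0.000e+00] 12.8 47.4
red [ 29 103] [129 198] [ 538.3 -128.5] [103.5  86.4] 79.1
blue [237  45] [323 138] [ 598.1 -344.7] [74.2 74.2] 14.3
[281.75609756  91.70731707] ((598.0877685546875, -344.6932678222656), (74.16299438476562, 74.15664672851562), 14.292325973510742)
[268.18404908 303.3006135 ] ((350.56268310546875, -332.4053649902344), (35.42635726928711, 74.48111724853516), 3.2164182662963867)
[261.2745098 177.4379085] ((511.1452941894531, -323.9701232910156), (12.361664772033691, 74.57022857666016), 3.02763032913208)
```

step_arm --increments '[[[0,0,0,0.4,0.1,0,1],[0,0,0,0.7,0.15,0,1],[0,0,0,0.8,0.16,0,1],[0,0,0,0.56,0.1,0.3,1],[0,0,0,0,0,0.7,1]]]'

```text
clock: 13.35
eef_pos: [600.4, -344.0, 306.8]
eef_rot: [3.139, -0.004, 0.002]
wrist_force: [-0.1, -0.0, -1.3]
finger_gap: 47.7
finger_force: 12.0
```

step_arm --increments '[[[0,0,0,0,0,0.8,1],[0,0,0,0,0,0.8,1],[0,0,0,0,0,0.4,1],[0,0,0,0,0,0,1],[0,0,0,0,0,0,1]]]'

```text
clock: 13.85
eef_pos: [598.6, -344.9, 227.0]
eef_rot: [3.141, -0.001, 0.0]
wrist_force: [0.3, -0.0, -1.0]
finger_gap: 47.5
finger_force: 12.0
```

Down 18.5 mm.

step_arm --increments '[[[0,0,0,0,0,0.2,1],[0,0,0,0,0,0.2,1],[0,0,0,0,0,0.05,1],[0,0,0,0,0,0,1],[0,0,0,0,0,0,1]]]'

```text
clock: 14.35
eef_pos: [598.3, -345.1, 207.9]
eef_rot: [3.141, -0.0, -0.0]
wrist_force: [-2.5, 1.1, 5.4]
finger_gap: 47.3
finger_force: 12.0
```

step_arm --increments '[[[0,0,0,0,0,0.02,1],[0,0,0,0,0,0,1],[0,0,0,0,0,0,1]]]'

```text
clock: 14.65
eef_pos: [598.3, -345.1, 207.8]
eef_rot: [3.141, -0.001, -0.0]
wrist_force: [-5.1, 3.5, 11.3]
finger_gap: 47.5
finger_force: 12.0
```

step_arm --increments '[[[0,0,0,0,0,-0.02,-1],[0,0,0,0,0,0,-1],[0,0,0,0,0,0,-1],[0,0,0,0,0,0,-1],[0,0,0,0,0,0,-1]]]'

```text
clock: 15.15
eef_pos: [598.2, -345.1, 207.2]
eef_rot: [-3.141, 0.0, -0.0]
wrist_force: [-0.4, 0.4, -0.4]
finger_gap: 83.9
finger_force: 0.0
```

step_arm --increments '[[[0,0,0,0,0,-0.4,-1],[0,0,0,0,0,-0.8,-1],[0,0,0,0,0,-0.9,-1],[0,0,0,0,0,-0.9,-1],[0,0,0,-0.5,-0.6,0,-1]]]'

```text
clock: 15.65
eef_pos: [579.0, -322.5, 334.4]
eef_rot: [3.136, -0.009, -0.001]
wrist_force: [0.3, 0.7, -0.2]
finger_gap: 94.1
finger_force: 0.0
```

step_arm --increments '[[[0,0,0,-0.7,-0.82,0,-1],[0,0,0,-0.75,-0.82,0,-1],[0,0,0,-0.75,-0.82,0,-1],[0,0,0,-0.75,-0.82,0,-1],[0,0,0,-0.75,-0.82,0,-1]]]'

```text
clock: 16.15
eef_pos: [428.8, -155.8, 328.5]
eef_rot: [3.141, -0.001, -0.0]
wrist_force: [0.4, -0.7, 0.8]
finger_gap: 94.2
finger_force: 0.0
```

step_arm --increments '[[[0,0,-0.19,0,0,0,-1],[0,0,-0.19,0,0,0,-1],[0,0,-0.19,0,0,0,-1],[0,0,-0.19,0,0,0,-1],[0,0,-0.19,0,0,0,-1]]]'

```text
clock: 16.65
eef_pos: [430.2, -157.0, 328.7]
eef_rot: [3.14, -0.001, 0.752]
wrist_force: [0.2, 0.3, 0.4]
finger_gap: 94.1
finger_force: 0.0
```

step_arm --increments '[[[0,0,-0.19,0,0,0,-1],[0,0,-0.19,0,0,0,-1],[0,0,-0.19,0,0,0,-1],[0,0,-0.19,0,0,0,-1],[0,0,-0.19,0,0,0,-1]]]'

```text
clock: 17.15
eef_pos: [430.3, -157.0, 328.7]
eef_rot: [3.14, 0.001, 1.498]
wrist_force: [0.2, 0.2, -0.7]
finger_gap: 93.8
finger_force: 0.0
```

step_arm --increments '[[[0,0,-0.19,0,0,0,-1],[0,0,-0.19,0,0,0,-1],[0,0,-0.19,0,0,0,-1],[0,0,0,0,0,0,-1],[0,0,0,0,0,0,-1]]]'

```text
clock: 17.65
eef_pos: [430.3, -157.0, 328.2]
eef_rot: [3.141, 0.001, 1.935]
wrist_force: [-0.7, 0.3, 0.2]
finger_gap: 93.7
finger_force: 0.0
```

```bash
python3 - <<'E'
from h import *
c=look("w6");W=world(c);z=W[...,2];near=np.hypot(W[...,0]-427,W[...,1]-144)<0
near=np.hypot(W[...,0]-427,W[...,1]+144)<50
k=blobs(near&(z>24)&(z<45))[0];print("carton",rect(c,k,28))
for k in blobs(near&(z>34)&(z<46),10)[:3]:print("plug z",rect(c,k,41))
for k in blobs(near&cmask(c,"green",80,40),15)[:3]:print("plug col",k.mean((0,1)),rect(c,k,41))
E
```

```text
[ 430.3 -157.   328.2] [3.141e+00 1.000e-03 1.935e+00] 17.65 93.7
carton ((427.03515625, -143.13272094726562), (44.91919708251953, 62.51213073730469), 29.706985473632812)
plug z ((423.00274658203125, -149.45556640625), (10.951499938964844, 30.282896041870117), 22.78181266784668)
plug col [258.48453608 189.16494845] ((423.20166015625, -149.34092712402344), (9.302528381347656, 28.325977325439453), 23.953641891479492)
```

View pics/w6.png

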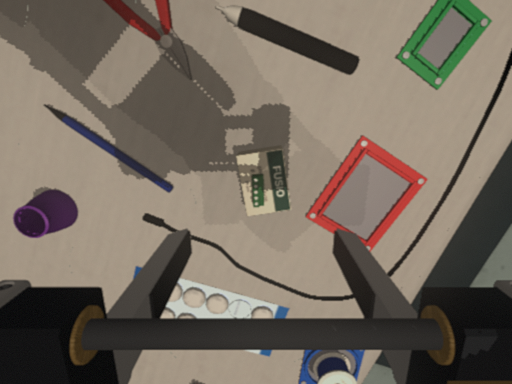

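The plug is at (258,189) on the carton at (264,183). The spool, at the bottom edge near (333,365), stands in the blue nest.

step_arm --increments '[[[0,0,-0.047,0.245,-0.09,0,-1],[0,0,0,0,0,0.5,-1],[0,0,0,0,0,0.7,-1],[0,0,0,0,0,0.5,-1],[0,0,0,0,0,0.3,-1]]]'

```text
clock: 18.2
eef_pos: [422.8, -148.7, 246.2]
eef_rot: [-3.14, -0.001, 1.976]
wrist_force: [-0.2, 0.4, 1.0]
finger_gap: 93.8
finger_force: 0.0
```

step_arm --increments '[[[0,0,0,0,0,0,-1],[0,0,0,0,0,0,-1],[0,0,0,0,0,0,-1]]]'

```text
clock: 18.5
eef_pos: [423.6, -149.3, 248.4]
eef_rot: [3.14, 0.001, 1.977]
wrist_force: [0.1, 0.5, -0.6]
finger_gap: 93.8
finger_force: 0.0
```

step_arm --increments '[[[0,0,0,0,0,0.2,-1],[0,0,0,0,0,0.16,-1],[0,0,0,0,0,0,1],[0,0,0,0,0,0,1],[0,0,0,0,0,0,1]]]' --newtons 10

```text
clock: 19.0
eef_pos: [423.5, -149.2, 233.1]
eef_rot: [3.142, 0.0, 1.977]
wrist_force: [-0.0, -1.0, -0.2]
finger_gap: 73.1
finger_force: 0.0
```

step_arm --increments '[[[0,0,0,0,0,0,1],[0,0,0,0,0,0,1],[0,0,0,0,0,0,1],[0,0,0,0,0,0,1],[0,0,0,0,0,0,1]]]'

```text
clock: 19.5
eef_pos: [423.4, -149.2, 233.1]
eef_rot: [3.142, 0.0, 1.977]
wrist_force: [-0.1, -0.6, 0.2]
finger_gap: 33.5
finger_force: 0.0
```

step_arm --increments '[[[0,0,0,0,0,0,1],[0,0,0,0,0,0,1],[0,0,0,0,0,0,1],[0,0,0,0,0,0,1],[0,0,0,0,0,0,1]]]'

```text
clock: 20.0
eef_pos: [423.4, -149.2, 233.0]
eef_rot: [3.142, -0.0, 1.977]
wrist_force: [-0.2, 0.1, -0.2]
finger_gap: 10.5
finger_force: 10.0
```

step_arm --increments '[[[0,0,0,0,0,-0.2,1],[0,0,0,0,0,-0.6,1],[0,0,0,0,0,-0.8,1],[0,0,0,0,0,-0.6,1],[0,0,0.19,0,0,0,1]]]'

```text
clock: 20.5
eef_pos: [423.7, -149.3, 324.6]
eef_rot: [3.137, 0.003, 1.827]
wrist_force: [0.2, 0.2, -0.9]
finger_gap: 10.8
finger_force: 10.0
```

step_arm --increments '[[[0,0,0.19,0,0,0,1],[0,0,0.19,0,0,0,1],[0,0,0.19,0,0,0,1],[0,0,0.042,0,0,0,1],[0,0,0,0.5,0.16,0,1]]]'

```text
clock: 21.0
eef_pos: [433.7, -131.9, 321.7]
eef_rot: [3.141, 0.0, 1.343]
wrist_force: [-0.1, 0.5, -0.6]
finger_gap: 10.4
finger_force: 10.0
```

step_arm --increments '[[[0,0,0,0.9,0.3,0,1],[0,0,0,0.95,0.3,0,1],[0,0,0,0.95,0.3,0,1],[0,0,0,0.95,0.3,0,1],[0,0,0,0.7,0.24,0,1]]]'

```text
clock: 21.5
eef_pos: [530.5, 31.7, 321.6]
eef_rot: [3.141, -0.0, 1.348]
wrist_force: [-0.3, -0.8, -0.2]
finger_gap: 11.1
finger_force: 10.0
```

step_arm --increments '[[[0,0,0,0.28,0.1,0,1],[0,0,0,0,0,0,1],[0,0,0,0,0,0,1]]]'

```text
clock: 21.8
eef_pos: [535.8, 38.9, 321.1]
eef_rot: [-3.141, 0.0, 1.346]
wrist_force: [0.2, -0.5, -0.3]
finger_gap: 10.7
finger_force: 10.0
```

```bash
python3 - <<'E'
from h import *
c=look("w7")
m=cmask(c,"green")
for k in blobs(m,60)[:4]:
    print(k.mean((0,1)),rect(c,k,7),rect(c,k,105))
E
```

```text
[535.8  38.9 321.1] [-3.141  0.     1.346] 21.8 10.7
[262.25968992 194.84108527] ((535.2235107421875, 35.242305755615234), (79.96932220458984, 50.824283599853516), 77.06666564941406) ((541.7379760742188, 63.491050720214844), (53.367393493652344, 33.91753387451172), 77.0666275024414)
```

View pics/w7.png

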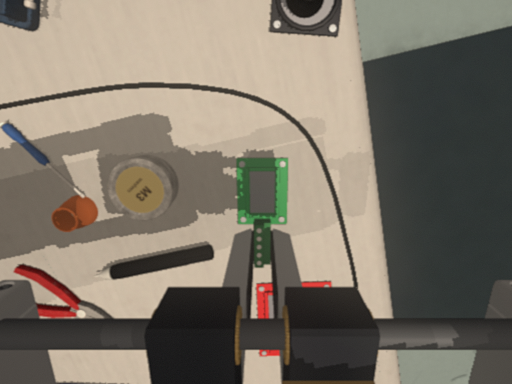

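The plug at (262,240) is held square to the green nest at (262,190). The tin is now bare, with its label visible, at (142,188).

step_arm --increments '[[[0,0,0,0.02,0,0.4,1],[0,0,0,0,0,0.7,1],[0,0,0,0,0,0.8,1],[0,0,0,0,0,0.5,1],[0,0,0,0,0,0.15,1]]]'

```text
clock: 22.35
eef_pos: [535.6, 39.3, 217.3]
eef_rot: [-3.138, 0.001, 1.345]
wrist_force: [0.0, 0.9, 0.4]
finger_gap: 10.7
finger_force: 10.0
```

step_arm --increments '[[[0,0,0,0,0,0,1],[0,0,0,0,0,0,1],[0,0,0,0,0,0,1]]]'

```text
clock: 22.65
eef_pos: [536.6, 40.2, 220.3]
eef_rot: [3.14, -0.0, 1.346]
wrist_force: [0.4, -0.2, 0.3]
finger_gap: 10.5
finger_force: 10.0
```

step_arm --increments '[[[0,0,0,0,0,0.2,1],[0,0,0,0,0,0.1,1],[0,0,0,0,0,0,1],[0,0,0,0,0,0,1]]]'

```text
clock: 23.05
eef_pos: [536.3, 40.5, 206.8]
eef_rot: [-3.141, 0.0, 1.347]
wrist_force: [-0.6, -0.2, 0.0]
finger_gap: 10.8
finger_force: 10.0
```

step_arm --increments '[[[0,0,0,0,0,0.02,1],[0,0,0,0,0,0,1],[0,0,0,0,0,0,1]]]'

```text
clock: 23.35
eef_pos: [536.3, 40.5, 206.5]
eef_rot: [-3.141, 0.0, 1.347]
wrist_force: [-3.9, 0.5, 6.4]
finger_gap: 11.0
finger_force: 10.0
```

step_arm --increments '[[[0,0,0,0,0,-0.01,-1],[0,0,0,0,0,0,-1],[0,0,0,0,0,0,-1],[0,0,0,0,0,0,-1],[0,0,0,0,0,-0.3,-1]]]'

```text
clock: 23.85
eef_pos: [536.0, 40.4, 217.8]
eef_rot: [-3.139, 0.001, 1.347]
wrist_force: [-0.5, -0.2, 0.6]
finger_gap: 47.6
finger_force: 0.0
```

step_arm --increments '[[[0,0,0,0,0,-0.7,-1],[0,0,0,0,0,-0.9,-1],[0,0,0,0,0,-0.8,-1],[0,0,0,0,0,-0.2,-1],[0,0,0,-0.5,-0.15,0,-1]]]'

```text
clock: 24.35
eef_pos: [526.4, 23.1, 324.5]
eef_rot: [3.138, -0.001, 1.348]
wrist_force: [-0.7, 0.2, -0.1]
finger_gap: 87.5
finger_force: 0.0
```

step_arm --increments '[[[0,0,0,-0.95,-0.3,0,-1],[0,0,0,-0.95,-0.3,0,-1],[0,0,0,-0.95,-0.3,0,-1],[0,0,0,-0.95,-0.3,0,-1],[0,0,0,-0.78,-0.3,0,-1]]]'

```text
clock: 24.85
eef_pos: [425.6, -144.4, 322.6]
eef_rot: [-3.141, 0.0, 1.346]
wrist_force: [0.0, 0.1, 1.1]
finger_gap: 93.9
finger_force: 0.0
```

step_arm --increments '[[[0,0,-0.189,0,0,0,-1],[0,0,-0.189,0,0,0,-1],[0,0,-0.189,0,0,0,-1],[0,0,-0.189,0,0,0,-1],[0,0,-0.189,0,0,0,-1]]]'

```text
clock: 25.35
eef_pos: [426.7, -143.0, 322.5]
eef_rot: [-3.141, -0.0, 2.095]
wrist_force: [-0.4, -0.6, -0.1]
finger_gap: 94.1
finger_force: 0.0
```

step_arm --increments '[[[0,0,0,0,0,0,-1],[0,0,0,0,0,0,-1]]]'

```text
clock: 25.55
eef_pos: [426.8, -143.0, 322.6]
eef_rot: [-3.141, -0.0, 2.084]
wrist_force: [0.0, -0.1, -0.3]
finger_gap: 93.7
finger_force: 0.0
```

```bash
python3 - <<'E'
from h import *
c=look("w8");W=world(c);z=W[...,2]
near=np.hypot(W[...,0]-427,W[...,1]+144)<50
k=blobs(near&(z>24)&(z<45))[0];print("carton",rect(c,k,28),np.median(z[near&(z>24)]))
for k in blobs(cmask(c,"green"),150)[:2]:print("green",rect(c,k,7))
E
```

```text
[ 426.8 -143.   322.6] [-3.141 -0.     2.084] 25.55 93.7
carton ((426.8512878417969, -142.80601501464844), (45.08414840698242, 61.795013427734375), 29.41176414489746) 234.30514266459494
green ((533.5531616210938, 37.104305267333984), (70.35466766357422, 51.43671798706055), 77.18257141113281)
```

View pics/w8.png

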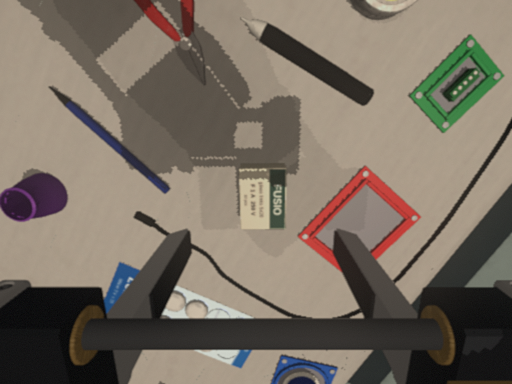

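The plug is in the green nest at (461,83), and the carton at (262,196) is square between the fingers.

step_arm --increments '[[[0,0,0,0,0,0.4,-1],[0,0,0,0,0,0.7,-1],[0,0,0,0,0,0.7,-1],[0,0,0,0,0,0.5,-1],[0,0,0,0,0,0.2,-1]]]'

```text
clock: 26.1
eef_pos: [426.5, -142.9, 221.0]
eef_rot: [-3.14, -0.002, 2.086]
wrist_force: [0.4, 1.5, -0.2]
finger_gap: 94.1
finger_force: 0.0
```

step_arm --increments '[[[0,0,0,0,0,0.2,-1],[0,0,0,0,0,0.1,-1],[0,0,0,0,0,0,-1],[0,0,0,0,0,0,-1]]]'

```text
clock: 26.5
eef_pos: [427.0, -143.1, 211.2]
eef_rot: [3.141, 0.001, 2.089]
wrist_force: [-0.5, -0.4, -0.9]
finger_gap: 93.7
finger_force: 0.0
```

Tips are at 12 mm. I'll go 5 mm lower and close.

step_arm --increments '[[[0,0,0,0,0,0.12,-1],[0,0,0,0,0,0,1],[0,0,0,0,0,0,1],[0,0,0,0,0,0,1],[0,0,0,0,0,0,1]]]' --newtons 12

```text
clock: 27.0
eef_pos: [426.9, -143.0, 206.0]
eef_rot: [3.141, 0.0, 2.089]
wrist_force: [-0.1, -0.4, -0.3]
finger_gap: 65.1
finger_force: 0.0
```

step_arm --increments '[[[0,0,0,0,0,0,1],[0,0,0,0,0,0,1],[0,0,0,0,0,0,1],[0,0,0,0,0,0,1],[0,0,0,0,0,0,1]]]'

```text
clock: 27.5
eef_pos: [426.9, -143.0, 205.9]
eef_rot: [3.142, 0.0, 2.089]
wrist_force: [0.9, 1.2, -0.2]
finger_gap: 44.8
finger_force: 12.0
```

step_arm --increments '[[[0,0,0,0,0,-0.2,1],[0,0,0,0,0,-0.6,1],[0,0,0,0,0,-0.8,1],[0,0,0,0,0,-0.6,1],[0,0,0.18,0,0,0,1]]]'

```text
clock: 28.0
eef_pos: [427.2, -143.2, 297.3]
eef_rot: [3.138, 0.004, 1.947]
wrist_force: [0.3, -0.0, -1.2]
finger_gap: 44.8
finger_force: 12.0
```

step_arm --increments '[[[0,0,0.18,0,0,0,1],[0,0,0.18,0,0,0,1],[0,0,0.18,0,0,0,1],[0,0,0.182,0,0,0,1],[0,0,0,0.13,0.4,0,1]]]'

```text
clock: 28.5
eef_pos: [442.9, -141.0, 294.4]
eef_rot: [-3.141, 0.0, 1.375]
wrist_force: [-0.4, -0.5, -0.7]
finger_gap: 44.7
finger_force: 12.0
```

step_arm --increments '[[[0,0,0,0.3,0.8,0,1],[0,0,0,0.3,0.8,0,1],[0,0,0,0.2,0.64,0,1],[0,0,0,0,0,0,1],[0,0,0,0,0,0,1]]]'

```text
clock: 29.0
eef_pos: [537.3, -126.3, 293.8]
eef_rot: [-3.141, -0.0, 1.381]
wrist_force: [-1.6, -0.3, -0.6]
finger_gap: 45.0
finger_force: 12.0
```

```bash
python3 - <<'E'
from h import *
c=look("w9")
m=cmask(c,"red")
for k in blobs(m,60)[:3]:
    print(k.min((0,1)),k.max((0,1)),rect(c,k,7))
E
```

```text
[ 537.3 -126.3  293.8] [-3.141 -0.     1.381] 29.0 45.0
[214 144] [309 230] ((539.6234130859375, -114.76205444335938), (82.968505859375, 86.09999084472656), 79.12593841552734)
```

View pics/w9.png

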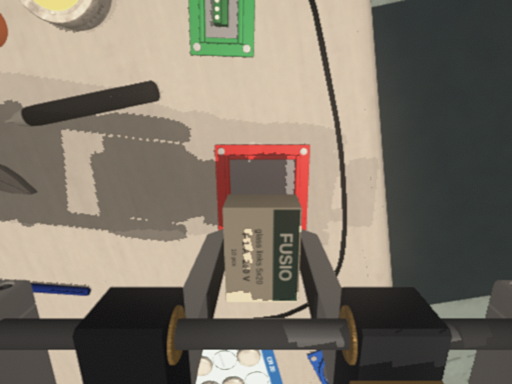

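The carton at (262,248) is square over the red nest, whose far half shows at (262,187).

step_arm --increments '[[[0,0,0,0.025,0.005,0.3,1],[0,0,0,0,0,0.6,1],[0,0,0,0,0,0.5,1],[0,0,0,0,0,0.3,1],[0,0,0,0,0,0.15,1]]]'

```text
clock: 29.55
eef_pos: [537.5, -125.6, 218.7]
eef_rot: [-3.14, -0.0, 1.38]
wrist_force: [-0.3, 0.2, -1.2]
finger_gap: 44.8
finger_force: 12.0
```

step_arm --increments '[[[0,0,0,0,0,0,1],[0,0,0,0,0,0,1],[0,0,0,0,0,0,1]]]'

```text
clock: 29.85
eef_pos: [538.1, -125.6, 220.7]
eef_rot: [3.14, 0.0, 1.38]
wrist_force: [-1.1, 0.0, -0.8]
finger_gap: 45.1
finger_force: 12.0
```

step_arm --increments '[[[0,0,0,0,0,0.15,1],[0,0,0,0,0,0.12,1],[0,0,0,0,0,0,1],[0,0,0,0,0,0,1]]]'

```text
clock: 30.25
eef_pos: [537.9, -125.5, 208.8]
eef_rot: [-3.141, -0.0, 1.38]
wrist_force: [-0.0, -0.7, -0.1]
finger_gap: 44.9
finger_force: 12.0
```

step_arm --increments '[[[0,0,0,0,0,0.02,1],[0,0,0,0,0,0,1],[0,0,0,0,0,0,1]]]'

```text
clock: 30.55
eef_pos: [538.0, -125.6, 208.4]
eef_rot: [-3.142, -0.0, 1.38]
wrist_force: [-2.1, 0.4, 2.5]
finger_gap: 44.8
finger_force: 12.0
```

step_arm --increments '[[[0,0,0,0,0,-0.01,-1],[0,0,0,0,0,0,-1],[0,0,0,0,0,0,-1],[0,0,0,0,0,0,-1],[0,0,0,0,0,0,-1]]]'

```text
clock: 31.05
eef_pos: [538.0, -125.6, 208.6]
eef_rot: [3.142, -0.0, 1.38]
wrist_force: [-0.8, -0.2, 0.3]
finger_gap: 81.1
finger_force: 0.0
```

step_arm --increments '[[[0,0,0,0,0,-0.4,-1],[0,0,0,0,0,-0.8,-1],[0,0,0,0,0,-0.9,-1],[0,0,0,0,0,-0.7,-1],[0,0,0,0.4,-0.35,0,-1]]]'

```text
clock: 31.55
eef_pos: [528.0, -108.2, 324.5]
eef_rot: [3.135, 0.001, 1.379]
wrist_force: [1.0, -0.2, -1.3]
finger_gap: 93.9
finger_force: 0.0
```

step_arm --increments '[[[0,0,0,0.8,-0.67,0,-1],[0,0,0,0.8,-0.67,0,-1],[0,0,0,0.8,-0.67,0,-1],[0,0,0,0.8,-0.67,0,-1],[0,0,0,0.78,-0.67,0,-1]]]'

```text
clock: 32.05
eef_pos: [424.7, 75.7, 320.8]
eef_rot: [3.141, -0.0, 1.38]
wrist_force: [0.7, -0.0, -0.3]
finger_gap: 94.1
finger_force: 0.0
```

step_arm --increments '[[[0,0,0.19,0,0,0,-1],[0,0,0.19,0,0,0,-1],[0,0,0.19,0,0,0,-1],[0,0,0.19,0,0,0,-1],[0,0,0.19,0,0,0,-1]]]'

```text
clock: 32.55
eef_pos: [425.8, 74.5, 320.7]
eef_rot: [3.142, -0.0, 0.628]
wrist_force: [0.2, 0.3, 0.2]
finger_gap: 93.8
finger_force: 0.0
```

step_arm --increments '[[[0,0,0.19,0,0,0,-1],[0,0,0.19,0,0,0,-1],[0,0,0.19,0,0,0,-1],[0,0,0.19,0,0,0,-1],[0,0,0.05,0,0,0,-1]]]'

```text
clock: 33.05
eef_pos: [425.8, 74.5, 320.7]
eef_rot: [-3.142, -0.0, -0.008]
wrist_force: [-0.3, 0.5, 0.6]
finger_gap: 93.6
finger_force: 0.0
```

step_arm --increments '[[[0,0,0,0,0,0,-1],[0,0,0,0,0,0,-1]]]'

```text
clock: 33.25
eef_pos: [425.8, 74.5, 320.7]
eef_rot: [3.142, -0.0, -0.0]
wrist_force: [-1.0, 0.5, 0.5]
finger_gap: 93.7
finger_force: 0.0
```

```bash
python3 - <<'E'
from h import *
c=look("w10");W,h=report(c);circ(c,W,425,74,45,20,36)
for k in blobs(cmask(c,"yellow",60),60)[:3]:print(k.mean((0,1)),rect(c,k,28))
E
```

```text
[425.8  74.5 320.7] [ 3.142 -0.    -0.   ] 33.25 93.7
green [257  42] [342 116] [535.6  39.4] [69.7 51.3] 77.3
red [407  15] [511 134] [ 537.1 -122.7] [103.3  86.1] 79.2
yellow [ 0 71] [ 60 169] [497.9 309.4] [89.2 61.9] 3.4
circ 20 3143 ((424.9573059082031, 74.10356903076172), 31.5952205657959) 28.231032225431477
[ 30.60248447 125.37888199] ((498.78216552734375, 292.57452392578125), (82.9300537109375, 57.49895095825195), 3.416384220123291)
```

View pics/w10.png

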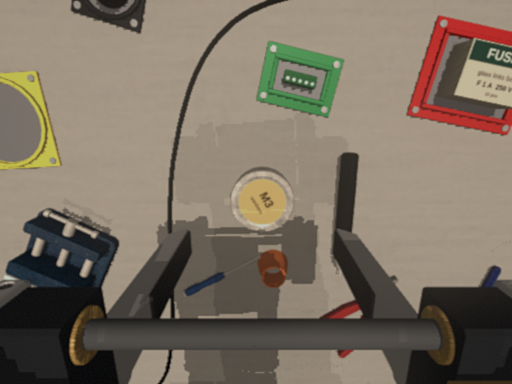

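The tin is at (262,200), clear of the bar and the cable. The plug and carton stand in their nests at (300,80) and (485,75).

step_arm --increments '[[[0,0,0,-0.02,0.005,0.4,-1],[0,0,0,0,0,0.7,-1],[0,0,0,0,0,0.7,-1],[0,0,0,0,0,0.5,-1],[0,0,0,0,0,0.2,-1]]]'

```text
clock: 33.8
eef_pos: [424.6, 74.3, 219.1]
eef_rot: [3.141, 0.003, -0.001]
wrist_force: [-0.1, 1.1, -0.1]
finger_gap: 94.1
finger_force: 0.0
```

step_arm --increments '[[[0,0,0,0,0,0.15,-1],[0,0,0,0,0,0.1,-1],[0,0,0,0,0,0,-1],[0,0,0,0,0,0,-1]]]'

```text
clock: 34.2
eef_pos: [425.2, 74.3, 211.2]
eef_rot: [-3.141, -0.001, -0.002]
wrist_force: [1.7, -0.1, -0.1]
finger_gap: 94.2
finger_force: 0.0
```

step_arm --increments '[[[0,0,0,0,0,0.12,-1],[0,0,0,0,0,0,1],[0,0,0,0,0,0,1],[0,0,0,0,0,0,1],[0,0,0,0,0,0,1]]]' --newtons 14

```text
clock: 34.7
eef_pos: [425.0, 74.3, 205.9]
eef_rot: [-3.142, -0.0, -0.002]
wrist_force: [0.7, -0.1, 0.6]
finger_gap: 65.6
finger_force: 0.0
```

step_arm --increments '[[[0,0,0,0,0,0,1],[0,0,0,0,0,0,1],[0,0,0,0,0,0,1],[0,0,0,0,0,0,1]]]'

```text
clock: 35.1
eef_pos: [425.0, 74.3, 205.9]
eef_rot: [-3.142, -0.0, -0.002]
wrist_force: [0.6, -0.1, 1.1]
finger_gap: 59.8
finger_force: 14.0
```

step_arm --increments '[[[0,0,0,0,0,-0.2,1],[0,0,0,0,0,-0.6,1],[0,0,0,0,0,-0.8,1],[0,0,0,0,0,-0.6,1],[0,0,0,0.1,-0.4,0,1]]]'

```text
clock: 35.6
eef_pos: [429.3, 89.8, 297.3]
eef_rot: [-3.141, -0.005, -0.003]
wrist_force: [0.3, 0.7, -1.8]
finger_gap: 59.9
finger_force: 14.0
```

step_arm --increments '[[[0,0,0,0.2,-0.8,0,1],[0,0,0,0.27,-0.9,0,1],[0,0,0,0.27,-0.9,0,1],[0,0,0,0.27,-0.9,0,1],[0,0,0,0.27,-0.9,0,1]]]'

```text
clock: 36.1
eef_pos: [480.7, 267.7, 294.3]
eef_rot: [-3.142, -0.0, -0.002]
wrist_force: [1.1, -1.1, -1.2]
finger_gap: 60.1
finger_force: 14.0
```

step_arm --increments '[[[0,0,0,0.27,-0.9,0,1],[0,0,0,0.15,-0.5,0,1],[0,0,0,0,0,0,1],[0,0,0,0,0,0,1]]]'

```text
clock: 36.5
eef_pos: [497.2, 322.0, 293.8]
eef_rot: [3.141, 0.001, -0.001]
wrist_force: [-0.3, -0.9, -1.1]
finger_gap: 59.6
finger_force: 14.0
```

```bash
python3 - <<'E'
from h import *
c=look("w11")
for k in blobs(cmask(c,"yellow"),60)[:3]:print(k.min((0,1)),k.max((0,1)),rect(c,k,7))
E
```

```text
[497.2 322.  293.8] [ 3.141e+00  1.000e-03 -1.000e-03] 36.5 59.6
[205 151] [303 222] ((508.7137451171875, 327.24468994140625), (68.97286987304688, 88.98359680175781), 2.798539161682129)
```

View pics/w11.png

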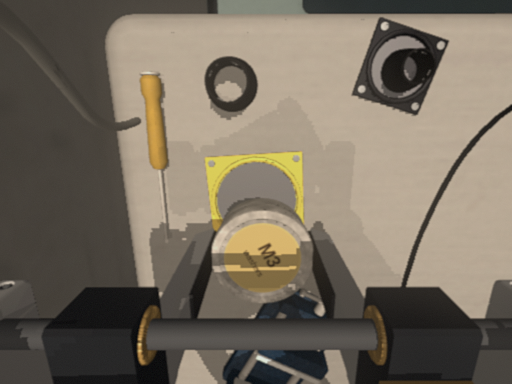

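The tin is held level at (262,257) over the yellow nest at (255,187), which is about 4 mm to the left. The loupe stands in the black nest at (410,68).

step_arm --increments '[[[0,0,0,0.027,-0.1,0.3,1],[0,0,0,0,0,0.6,1],[0,0,0,0,0,0.5,1],[0,0,0,0,0,0.3,1],[0,0,0,0,0,0.15,1]]]'

```text
clock: 37.05
eef_pos: [498.5, 325.7, 218.5]
eef_rot: [3.141, 0.001, -0.002]
wrist_force: [-0.2, -0.1, -1.2]
finger_gap: 59.4
finger_force: 14.0
```

step_arm --increments '[[[0,0,0,0,0,0,1],[0,0,0,0,0,0,1],[0,0,0,0,0,0,1]]]'

```text
clock: 37.35
eef_pos: [498.7, 326.2, 220.7]
eef_rot: [-3.141, -0.001, -0.002]
wrist_force: [-0.3, 0.5, -0.1]
finger_gap: 60.1
finger_force: 14.0
```

step_arm --increments '[[[0,0,0,0,0,0.15,1],[0,0,0,0,0,0.12,1],[0,0,0,0,0,0,1],[0,0,0,0,0,0,1]]]'

```text
clock: 37.75
eef_pos: [498.5, 326.1, 208.8]
eef_rot: [3.141, 0.0, -0.002]
wrist_force: [0.2, -0.9, -1.3]
finger_gap: 60.1
finger_force: 14.0
```

step_arm --increments '[[[0,0,0,0,0,0.02,1],[0,0,0,0,0,0,1],[0,0,0,0,0,0,1]]]'

```text
clock: 38.05
eef_pos: [498.5, 326.2, 208.4]
eef_rot: [3.142, 0.0, -0.002]
wrist_force: [-2.1, -0.9, 3.7]
finger_gap: 59.7
finger_force: 14.0
```

Contact. Release, rise, and move back for a check with the wrist and scene cameras.

step_arm --increments '[[[0,0,0,0,0,-0.01,-1],[0,0,0,0,0,0,-1],[0,0,0,0,0,0,-1],[0,0,0,0,0,0,-1],[0,0,0,0,0,0,-1]]]'

```text
clock: 38.55
eef_pos: [498.6, 326.2, 208.6]
eef_rot: [-3.142, 0.0, -0.002]
wrist_force: [0.2, -0.6, 0.4]
finger_gap: 93.2
finger_force: 0.0
```

step_arm --increments '[[[0,0,0,0,0,-0.4,-1],[0,0,0,0,0,-0.8,-1],[0,0,0,0,0,-0.9,-1],[0,0,0,0,0,-0.9,-1],[0,0,0,-0.4,0.4,-0.6,-1]]]'

```text
clock: 39.05
eef_pos: [482.9, 310.7, 356.5]
eef_rot: [-3.139, -0.004, -0.001]
wrist_force: [0.2, 0.2, 0.5]
finger_gap: 93.9
finger_force: 0.0
```

step_arm --increments '[[[0,0,0,-0.5,0.7,-0.4,-1],[0,0,0,-0.5,0.9,0,-1],[0,0,0,-0.4,0.7,0,-1],[0,0,0,0,0,0,-1],[0,0,0,0,0,0,-1]]]'

```text
clock: 39.55
eef_pos: [426.3, 218.1, 370.0]
eef_rot: [-3.141, -0.002, -0.003]
wrist_force: [-0.3, 0.7, 0.8]
finger_gap: 94.1
finger_force: 0.0
```

```bash
python3 - <<'E'
from h import *
from cell import optics
c=look("w12");W,h=report(c);circ(c,W,498,326,36,22,40);circ(c,W,613,204,30,28,42)
s=optics.camera("scene");W=world(s);circ(s,W,598,-345,36,28,40)
for n,p in dict(tin=(498,326),loupe=(613,204),spool=(598,-345),carton=(538,-125),plug=(536,40)).items():
    m=(np.hypot(W[...,0]-p[0],W[...,1]-p[1])<40)&(W[...,2]>12);print(n,m.sum(),np.percentile(W[...,2][m],[50,90]).round(1))
a=np.vstack([cv2.resize(s["frame"][170:290,90:440],None,fx=2,fy=2),cv2.resize(c["frame"],None,fx=.85,fy=.85)[:,:].copy()[:, :].repeat(1,1)[:320]][:1])
b=cv2.resize(c["frame"],(467,350));o=np.zeros((600,800,3),np.uint8);o[:240,:700]=a;o[245:595,:467]=b
cv2.imwrite("pics/fin.png",o[:,:,::-1])
E
```

```text
[426.3 218.1 370. ] [-3.141e+00 -2.000e-03 -3.000e-03] 39.55 94.1
green [386  53] [463 115] [535.5  41.3] [70.2 51.6] 77.4
yellow [120  78] [209 163] [496.9 325.3] [89.7 89.5] 3.4
circ 22 2913 ((497.4511413574219, 324.3233337402344), 31.782901763916016) 31.123018801588103
circ 28 124 ((607.2935791015625, 204.39524841308594), 11.734855651855469) 32.949182085756604
circ 28 233 ((601.3762817382812, -344.6143493652344), 24.400943756103516) 33.274566386580545
tin 387 [30.2 33.1]
loupe 139 [23.5 32.8]
spool 289 [32.7 35.3]
carton 424 [30.7 33.3]
plug 37 [14.5 18.2]
```

View pics/fin.png

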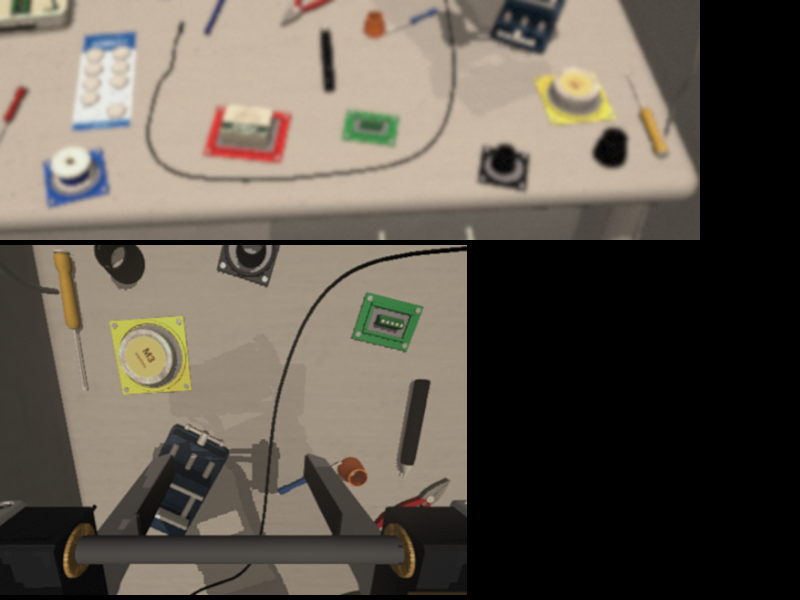

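The final view shows all five upright in their nests: spool (74,165), carton (248,130), plug (372,127), loupe (503,162) and tin (575,92). The gripper is open and clear of everything.

```bash
python3 -c "
from cell import workorder
print(workorder.sign_off())"
```

```text
the job is handed in; nothing more can be done
None
```

The job is handed in at about 40 s of the 128 s allowed: the last camera check showed all five things upright in their own nests, released, with the gripper clear.

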